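# Load the mill crate from twist-locked cup stacks

## Task

Load the crate for the mill: take the white cups off the two nested stacks one at a time (they are twist-locked, so turn the top cup about a sixth of a turn while easing it up, then lift it away alone; never carry two cups locked together) and stand every cup, foot down, in a cell of its own in the divided crate. Stand every steel grinding jar from the worktop upright in a cell of its own as well; the bottle already in the crate stays standing in it, and the stands end up empty.

Things in the scene. Friction and masses are not known exactly. Their poses are not given: they have to be found in the camera images.
- crate: grey plastic divided crate fixed to the worktop, 250 x 250 mm, 3 x 3 square cells at 82 mm pitch (78 mm clear). Origin: centre of its underside, x and y along its walls; cell centres at -82, 0, +82 mm in x and in y; floor 4 mm above the origin, outer walls 24 mm and dividers 21 mm high above the origin, 4 mm thick.
- stand_a: Fixed aluminium stand: disc 84 mm across with a round socket, rim 42 mm above its underside (origin, z up). Carries a stack of two or three cups, the lowest locked in the socket. Lock: a cup's foot sits inside the cup or socket below, its shoulder on that rim, so 50 mm of each cup show. Three lugs on the foot catch under three tabs inside the rim: pulled straight up, a locked cup brings along what is below.
- stand_b: Stand like stand_a, with one or two cups. To free a cup turn it 60 degrees (1.05 rad) either way from its start (45 to 75 is free), then lift straight out: 30 mm until the foot is clear. Locked it has 3 mm of up-and-down play; easing it up 1 to 2 mm while turning keeps it from dragging the cup below round. Grip it above its lower 15 mm, clear of the rim below.
- cup_a1_mid (a point): White plastic nesting cup, 50 mm across, 78 mm high: an open cup 50 mm tall on a round foot 31 mm across and 28 mm tall. Point: on its axis, 39 mm above the underside of the foot (11 mm above the shoulder); z up through the mouth. 0.12 kg. Bottom cup of the stack on stand_a.
- cup_a2_mid (a point): White plastic nesting cup, 50 mm across, 78 mm high: an open cup 50 mm tall on a round foot 31 mm across and 28 mm tall. Point: on its axis, 39 mm above the underside of the foot (11 mm above the shoulder); z up through the mouth. 0.12 kg. Second cup of the stack on stand_a, nested in cup_a1.
- cup_a3_mid (a point): White plastic nesting cup, 50 mm across, 78 mm high: an open cup 50 mm tall on a round foot 31 mm across and 28 mm tall. Point: on its axis, 39 mm above the underside of the foot (11 mm above the shoulder); z up through the mouth. 0.12 kg. Third cup on stand_a, nested in cup_a2; not always there (None throughout if absent).
- cup_b1_mid (a point): White plastic nesting cup, 50 mm across, 78 mm high: an open cup 50 mm tall on a round foot 31 mm across and 28 mm tall. Point: on its axis, 39 mm above the underside of the foot (11 mm above the shoulder); z up through the mouth. 0.12 kg. Bottom cup of the stack on stand_b.
- cup_b2_mid (a point): White plastic nesting cup, 50 mm across, 78 mm high: an open cup 50 mm tall on a round foot 31 mm across and 28 mm tall. Point: on its axis, 39 mm above the underside of the foot (11 mm above the shoulder); z up through the mouth. 0.12 kg. Second cup on stand_b, nested in cup_b1; not always there (None throughout if absent).
- jar_1_mid (a point): stainless steel grinding jar standing on the worktop, closed, round, 52 mm across, 64 mm high (knurled lid from 39 to 60 mm above its underside, same diameter as the jar), 0.42 kg; the point is on its axis half-way up, z up. One or two of the three jars are there (None throughout if absent).
- jar_2_mid (a point): stainless steel grinding jar standing on the worktop, closed, round, 40 mm across, 50 mm high (knurled lid from 30 to 46 mm above its underside, same diameter as the jar), 0.26 kg; the point is on its axis half-way up, z up. One or two of the three jars are there (None throughout if absent).
- jar_3_mid (a point): stainless steel grinding jar standing on the worktop, closed, round, 52 mm across, 62 mm high (knurled lid from 38 to 58 mm above its underside, same diameter as the jar), 0.42 kg; the point is on its axis half-way up, z up. One or two of the three jars are there (None throughout if absent).
- full_1_mid (a point): white sample bottle with a blue cap, 50 mm across, 100 mm high, already standing in one cell of the crate, to be left there; the point is on its axis half-way up, z up. One of the three such bottles is there (None throughout if absent).
- full_2_mid (a point): small clear dropper bottle with a red cap, 40 mm across, 85 mm high, already standing in one cell of the crate, to be left there; the point is on its axis half-way up, z up. One of the three such bottles is there (None throughout if absent).
- full_3_mid (a point): clear reagent bottle with a blue cap, 56 mm across, 105 mm high, already standing in one cell of the crate, to be left there; the point is on its axis half-way up, z up. One of the three such bottles is there (None throughout if absent).
There are look-alikes about, which are no part of the job. What is shaped like the part that bears cup_a3_mid but purple or yellow is not meant.

How it is judged:
By the outcome, as a careful person would: the job done as asked, in the order asked, and still so for the second after the job is handed in, with the robot touching nothing.
Of cup_a3, cup_b2 only 1 to 2 are there at a start; the rules pass over those that are not, and their reading is None.
Of jar_1, jar_2, jar_3 only 1 to 2 are there at a start; the rules pass over those that are not, and their reading is None.
Of full_1, full_2, full_3 only 1 to 1 are there at a start; the rules pass over those that are not, and their reading is None.
At some moment in a run one of jar_1, jar_3 may be knocked a few centimetres aside while the robot is not near it.
It also fails if it takes over 210 s, if anything falls off the work surface, if the arm or the gripper's body presses on something with over 40 N, if the wrist force passes 120 N, or if a joint passes its speed limit or range.

## Robot

A 6-joint arm with a two-finger parallel gripper is mounted at the origin on a cart in front of the work surface, level with it; the furniture and walls round the work are solid. World frame = base frame: x ahead of the robot, y to its left, z up, the work surface at z = 0. Lengths are in mm, angles in rad, forces in N, time in s.
With the tool pointing down it reaches from about 325 to 775 mm from the base axis. Payload 9.3 kg.
Tool frame: the origin (TCP) lies at the very end of the fingers, on their centre line; the grasp point (between the pads) lies 19 mm behind it; z points along the fingers, y is the line along which they close (so a half turn about z gives the same grasp; the last joint's range is limited). The gripper opens to 85 mm and grips with 20 to 120 N. Pads are 22 mm wide; open, the fingers measure 114 mm over their backs; the gripper's body (76 mm by 85 mm) begins 54 mm behind the grasp point. The pads swing forward as they close: fully open they stand 13 mm farther back than shut.
Start: joints at [-1.26, 0.259, 0.021, 1.334, 0, 1.418], TCP at [246.035, -491.898, 231.279] pointing down, gripper open.
Joint ranges: [-3.04, 3.04], [-0.91, 1.82], [-1.04, 1.36], [-1.92, 1.95], [-1.52, 1.45], [-3.14, 3.14]. Speed limits (rad/s): [2.22, 2.22, 2.79, 3.14, 3.14, 3.14].

## Interface

Orientations are given as a unit quaternion [x, y, z, w].
In Python, from cell import bot gives the robot as it stands. Calls block until the motion is done:
- bot.reach(position, orientation): joint-space move of the TCP to a pose.
- bot.line_to(position, rot=None, feed=150, stop_force=None): straight line of the TCP; rot=None keeps the orientation; feed is the mean speed in mm/s. With stop_force (N) it stops when the force on the tool has changed by that much, and returns True; else False.
- bot.movej(angles): joint-space move.
- bot.grip(opening, squeeze=None): finger opening in mm; squeeze is the grip in N (None keeps the last); returns when the fingers have stopped.
- bot.wait(seconds).
- bot.solve_ik(position, orientation): joint angles nearest the present ones, or None.
- bot.capture(name): name is "scene" or "top" or "wrist"; returns the picture (400x640x3 uint8, red, green, blue); there is no depth.
- bot.get_calibration(name): a dict with "fx", "fy", "cx", "cy" (pixels), "world_from_camera" (4x4, takes a point from camera to world coordinates). Camera axes: x right, y down, z forward; pixel columns grow to the right and rows downward; lengths in mm; the calibration is good to about 2 mm. A picture is of the moment at which its call begins: read the wrist's pose just before it. get_calibration takes no time and is no camera call; for the wrist camera it gives the pose at the moment of the call.
A pose or a line that the arm cannot do raises bot.MotionError and nothing moves.
- bot.job_done(): hands the job in; it is judged then, once.
Trained networks look in the newest picture that a camera, given by its name, has taken for a name from the list of things; names that differ only in an ending like _2 or _b are one class to them, and where a whole thing is asked for, a point or a joint stands for the part that bears it (a point fixed in the world has none). Each returns a list of dicts, best first, with "p" (0 to 1); they miss things now and then, are a little off and sometimes report something else, mostly with a low value. They report only what shows in the picture. A call takes as long as a camera call. They do not tell look-alikes from the thing itself.
- bot.recognise(target, camera): "point" ([column, row] in pixels, amid what is visible of it).
- bot.trace(target, camera): "region" (400x640 bool, what is visible of it) and "point" ([column, row] in pixels, amid what is visible of it).
Readings, each from a call of its own:
- bot.read_clock(): time.
- bot.read_joints(): joint angles.
- bot.read_qvel(): joint speeds.
- bot.read_effort(): joint torques, N m.
- bot.read_tcp_pos(): TCP position.
- bot.read_tcp_rot(): TCP orientation.
- bot.read_force(): force on the tool from outside, world axes, zero at the start.
- bot.read_moment(): the same for the moment, N m.
- bot.read_width(): finger opening in mm.
- bot.read_grip_force(): force on a finger pad.
Only numpy, scipy, OpenCV 4.12 (cv2) and the standard library are available. Lean on these libraries where they do the work, as an engineer would, in place of code of your own. Each camera call takes 0.05 s, during which the arm holds its last target. There are 200 camera calls.

## Working session

There is one attempt and no reset: what is moved stays moved. The work goes in short steps, each a Python script; the robot and the scene stay as the last script left them, time stands still between calls to the robot, and variables do not carry over. Pictures are saved under pics/ and viewed, at most 14 in all, crops included, and the job is handed in when it is done.

```bash
ls; mkdir -p pics
python3 - <<'E'
from cell import bot
import cv2, numpy as np
for n in ("scene","top"):
    im=bot.capture(n); cv2.imwrite(f"pics/{n}0.png",im[:,:,::-1])
    c=bot.get_calibration(n); print(n,c["fx"],c["cx"],c["cy"],np.round(c["world_from_camera"],3).tolist())
    for t in ("cup_a1_mid","jar_1_mid","jar_2_mid","stand_a","crate","full_1_mid","full_2_mid","full_3_mid"):
        print(t,[(np.round(d["point"]).tolist(),round(d["p"],2)) for d in bot.recognise(t,n)])
print(bot.read_clock(), bot.read_tcp_rot())
E
```

```text
pics
scene 508.8799733521471 315.76836302027783 198.32684364970427 [[-0.743, -0.461, 0.485, -330.615], [-0.669, 0.493, -0.556, 733.388], [0.017, -0.738, -0.675, 1235.75], [0.0, 0.0, 0.0, 1.0]]
cup_a1_mid []
jar_1_mid []
jar_2_mid [([254.0, 238.0], 0.46)]
stand_a [([314.0, 200.0], 0.56)]
crate [([217.0, 295.0], 0.76), ([256.0, 238.0], 0.46)]
full_1_mid []
full_2_mid [([318.0, 198.0], 0.69), ([216.0, 284.0], 0.62)]
full_3_mid []
top 362.3353592436285 321.3539463757221 200.85484814241005 [[-0.011, -0.984, 0.176, 250.337], [-1.0, 0.014, 0.015, -200.492], [-0.017, -0.176, -0.984, 1383.501], [0.0, 0.0, 0.0, 1.0]]
cup_a1_mid []
jar_1_mid [([351.0, 182.0], 0.49)]
jar_2_mid [([271.0, 186.0], 0.45)]
stand_a [([344.0, 189.0], 0.62), ([350.0, 216.0], 0.54)]
crate [([216.0, 206.0], 0.97)]
full_1_mid [([277.0, 213.0], 0.36)]
full_2_mid [([214.0, 197.0], 0.64)]
full_3_mid []
0.9 [ 9.73233041e-01  2.29820470e-01  1.07163072e-05 -6.08326323e-06]
```

View pics/scene0.png

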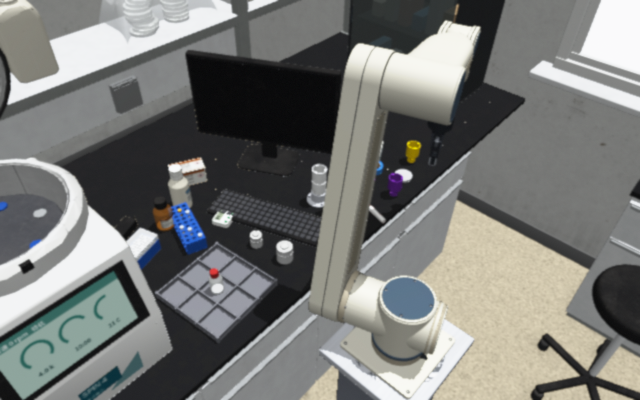

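View pics/top0.png

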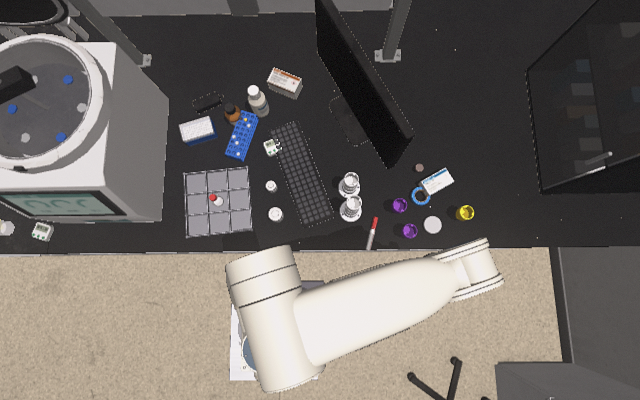

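Scene: the crate is at top-view (217,202) with the red-capped bottle in its middle cell. The jars are at (271,186, small) and (276,213), and the two white stacks at (349,184) and (350,207). The purple and yellow cups are decoys. Next is a close wrist view.

```bash
cat > h.py <<'E'
from cell import bot
import cv2, numpy as np
from scipy.spatial.transform import Rotation as R
def down(a): # tool down, closing axis (tool y) at world angle a
    y=np.array([np.cos(a),np.sin(a),0]); z=np.array([0,0,-1.]); x=np.cross(y,z)
    return R.from_matrix(np.c_[x,y,z]).as_quat()
def ray(c,p):
    T=np.array(c["world_from_camera"]); d=T[:3,:3]@[(p[0]-c["cx"])/c["fx"],(p[1]-c["cy"])/c["fy"],1]
    return T[:3,3],d/np.linalg.norm(d)
def at_z(c,p,z):
    o,d=ray(c,p); return o+d*(z-o[2])/d[2]
def proj(c,P):
    T=np.linalg.inv(np.array(c["world_from_camera"])); q=T[:3,:3]@np.asarray(P,float)+T[:3,3]
    return np.array([c["fx"]*q[0]/q[2]+c["cx"],c["fy"]*q[1]/q[2]+c["cy"]])
def tri(obs):
    A=np.zeros((3,3));b=np.zeros(3)
    for c,p in obs:
        o,d=ray(c,p);M=np.eye(3)-np.outer(d,d);A+=M;b+=M@o
    return np.linalg.solve(A,b)
def snap(name,f=None):
    c=bot.get_calibration(name); im=bot.capture(name)
    if f: cv2.imwrite(f"pics/{f}.png",im[:,:,::-1])
    return c,im
E
python3 - <<'E'
from h import *
c=bot.get_calibration("top")
for n,p,z in (("crate",(217,203),20),("jarS",(271,186),45),("jarL",(276,213),60),("sA",(349,180),150),("sB",(350,205),150),("purp",(400,204),20),("purp2",(410,231),20)): print(n,at_z(c,p,z).round())
w=bot.get_calibration("wrist"); T=np.array(w["world_from_camera"]); q=R.from_quat(bot.read_tcp_rot()).as_matrix()
print("cam in tool",(q.T@(T[:3,3]-bot.read_tcp_pos())).round(), (q.T@T[:3,:3]).round(2).tolist(), w["fx"])
E
```

```text
crate [492. 221.  20.]
jarS [550.  10.  45.]
jarL [444. -12.  60.]
sA [ 544. -279.  150.]
sB [ 456. -280.  150.]
purp [ 478. -479.   20.]
purp2 [ 375. -511.   20.]
cam in tool [  83.    1. -144.] [[0.0, -0.94, -0.33], [1.0, 0.0, -0.0], [0.0, -0.33, 0.94]] 306.2100173986732
```

Run:
```python
from h import *
def look(p,a,f,ts):
    for aa in (a,):
        try: bot.reach(p,down(aa))
        except bot.MotionError as e: print(f,"ERR",e); return
    c,im=snap("wrist",f)
    np.save(f"pics/{f}.npy",c,allow_pickle=True)
    for t in ts: print(f,t,[(np.round(d["point"]).tolist(),round(d["p"],2)) for d in bot.recognise(t,"wrist")][:5])
look([480,-180,330],0,"w1",("cup_a1_mid","stand_a"))
look([480,-280,330],-np.pi/2,"w2",("cup_a1_mid","stand_a"))
look([480,100,300],-np.pi/2,"w3",("crate","jar_1_mid","jar_2_mid","full_2_mid"))
print(bot.read_joints().round(2),bot.read_clock())
ims=[cv2.imread(f"pics/{f}.png") for f in ("w1","w2")]
cv2.imwrite("pics/w12.png",cv2.resize(np.vstack(ims),(480,600)))
```

```text
w1 cup_a1_mid [([308.0, 220.0], 0.57)]
w1 stand_a [([311.0, 202.0], 0.93), ([358.0, 201.0], 0.65)]
w2 cup_a1_mid [([326.0, 156.0], 0.7), ([334.0, 201.0], 0.61)]
w2 stand_a [([326.0, 148.0], 0.75), ([313.0, 80.0], 0.59)]
w3 crate [([234.0, 121.0], 0.84)]
w3 jar_1_mid []
w3 jar_2_mid [([390.0, 95.0], 0.72)]
w3 full_2_mid [([228.0, 135.0], 0.96)]
[ 0.03  0.14  0.05  1.47  0.   -3.11] 8.8
```

View pics/w12.png

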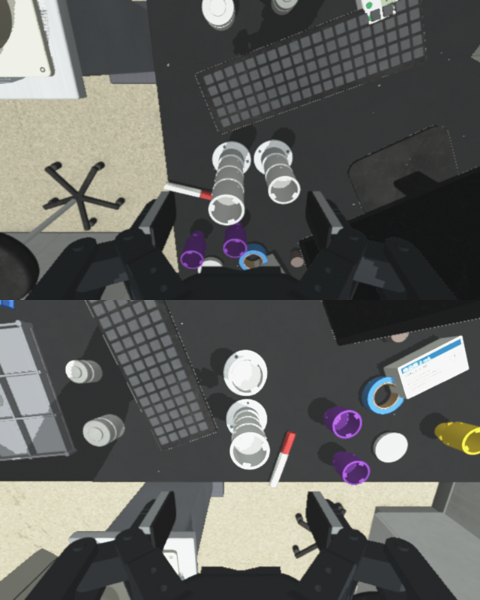

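View pics/w3.png

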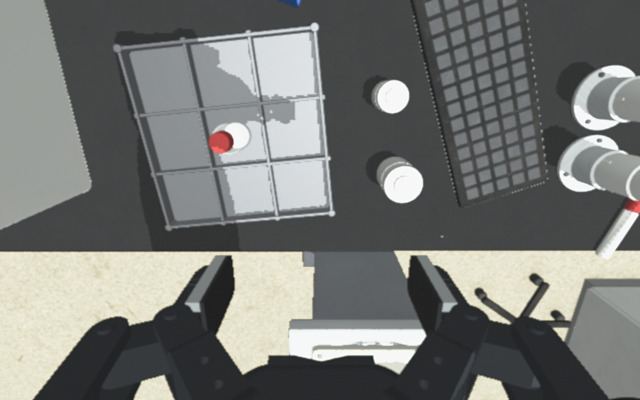

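The near stack (x≈456) has three cups and the far one (x≈544) two. In w3 the crate corners are at (118,47), (315,27), (332,212) and (169,227), and the jars at (390,95) and (402,182). I'll fit silhouettes for accurate axes.

```bash
cat > fit.py <<'E'
from h import *
from scipy.optimize import minimize
def cyl(m,c,x,y,r,z0,z1):
    t=np.linspace(0,2*np.pi,48)
    P=[proj(c,(x+r*np.cos(a),y+r*np.sin(a),z)) for z in (z0,z1) for a in t]
    cv2.fillConvexPoly(m,np.round(cv2.convexHull(np.float32(P))*16).astype(int),1,cv2.LINE_8,4)
def white(im,lo=70):
    h=cv2.cvtColor(im,cv2.COLOR_BGR2HSV); return ((h[...,2]>lo)&(h[...,1]<50)).astype(np.uint8)
def fit(views,shapes,x0,pad=25,lo=70):
    # shapes(x) -> list of cyl args
    rois=[]
    for c,im in views:
        m=np.zeros(im.shape[:2],np.uint8)
        for s in shapes(x0): cyl(m,c,*s)
        rois.append((c,white(im,lo),cv2.dilate(m,np.ones((pad,pad)))))
    def cost(x):
        e=0
        for c,w,roi in rois:
            m=np.zeros_like(roi)
            for s in shapes(x): cyl(m,c,*s)
            e+=((m!=w)&(roi>0)).sum()
        return e
    r=minimize(cost,x0,method="Nelder-Mead",options=dict(initial_simplex=np.vstack([x0]+[np.array(x0)+12*np.eye(len(x0))[i] for i in range(len(x0))]),xatol=.1,maxiter=300))
    return r.x.round(1),r.fun
E
python3 - <<'E'
from fit import *
L=lambda f:(np.load(f"pics/{f}.npy",allow_pickle=True).item(),cv2.imread(f"pics/{f}.png"))
w1,w2,w3=L("w1"),L("w2"),L("w3"); top=(bot.get_calibration("top"),cv2.imread("pics/top0.png"))
for h,n in ((3,2),(2,2),(3,1)):
    S=lambda x:[(x[0],x[1],42,0,8),(x[0],x[1],25,0,42+50*h),(x[2],x[3],42,0,8),(x[2],x[3],25,0,42+50*n)]
    print(h,n,fit([w1,w2],S,[456,-280,544,-280]), fit([w1],S,[456,-280,544,-280]), fit([w2],S,[456,-280,544,-280]))
for n,r,hh,x0,v in (("S",20,50,[550,10],[w2,w3]),("L",26,63,[444,-12],[w2,w3]),):
    S=lambda x:[(x[0],x[1],r,0,x[2] if len(x)>2 else hh)]
    print(n,fit(v,S,x0,15),fit(v,S,x0+[hh],15),[fit([k],S,x0,15)[0] for k in v])
C=np.array([at_z(w3[0],p,24)[:2] for p in ((118,47),(315,27),(332,212),(169,227))])
print(C.round(),C.mean(0).round(1),[np.linalg.norm(C[i]-C[i-1]).round() for i in range(4)],"yaw",[np.degrees(np.arctan2(*(C[i]-C[i-1])[::-1])).round(1) for i in range(4)])
print("bottle base",at_z(top[0],(218,202),4).round())
E
```

```text
3 2 (array([ 458.2, -294. ,  549.5, -290.3]), np.float64(1028.0)) (array([ 457.9, -294.2,  549.7, -290.6]), np.float64(438.0)) (array([ 457.3, -292.1,  548.5, -290.3]), np.float64(567.0))
2 2 (array([ 457.3, -293.8,  549.5, -290.1]), np.float64(1822.0)) (array([ 457.4, -294.9,  549.5, -290.2]), np.float64(615.0)) (array([ 456.9, -293.9,  550.3, -290.1]), np.float64(1206.0))
3 1 (array([ 458.1, -293.9,  549.4, -290.5]), np.float64(1340.0)) (array([ 457.9, -294.2,  550.6, -290.9]), np.float64(752.0)) (array([ 457.2, -292.1,  549.4, -290.2]), np.float64(557.0))
S (array([552.8,   9.4]), np.float64(790.0)) (array([552.9,   9.3,  48. ]), np.float64(755.0)) [array([552.9,   8.8]), array([552.7,   9.7])]
L (array([442.9, -10.4]), np.float64(1159.0)) (array([442.6, -10.3,  59.2]), np.float64(1067.0)) [array([443.7, -12.4]), array([442.8,  -9.3])]
[[611. 351.]
 [633. 106.]
 [389.  82.]
 [364. 328.]] [499.4 216.7] [np.float64(248.0), np.float64(246.0), np.float64(245.0), np.float64(247.0)] yaw [np.float64(5.4), np.float64(-84.9), np.float64(-174.5), np.float64(95.7)]
bottle base [499. 222.   4.]
```

Run:
```python
from fit import *
L=lambda f:np.load(f"pics/{f}.npy",allow_pickle=True).item()
w1,w2,w3=L("w1"),L("w2"),L("w3"); t=bot.get_calibration("top")
print("monitor corner",tri([(w2,(431,57)),(t,(390,165))]).round(), "mill",at_z(w3,(90,185),0).round())
A,B=(458,-293.5),(549.5,-290.3)
for n,p,z in (("A3",A,190),("A1",A,80),("B2",B,130),("B1",B,80),("Bhi",B,240)):
    for a in np.radians([0,30,60,90,120,150,180,210,240,270]):
        q=bot.solve_ik([*p,z],down(a)); print(n,round(np.degrees(a)),None if q is None else q.round(2)) if n in("A3","B1") or q is None else 0
C=np.array([499.4,217.5]);y=np.radians(5.2)
M=np.array([[np.cos(y),-np.sin(y)],[np.sin(y),np.cos(y)]])
for i in ((1,1),(0,1),(-1,1),(1,0),(-1,0),(1,-1),(-1,-1)):
    p=C+M@(82*np.array(i)); 
    for a in (0,np.pi):
        q=[bot.solve_ik([*p,z],down(a+y)) for z in (45,220)]; print(i,p.round(),round(a),[None if k is None else k.round(2) for k in q])
```

```text
monitor corner [ 607. -425.   75.] mill [423. 450.   0.]
A3 0 [-0.72  0.26 -0.08  1.23  0.    0.85]
A3 30 [-0.72  0.26 -0.08  1.23  0.    0.32]
A3 60 [-0.72  0.26 -0.08  1.23  0.   -0.2 ]
A3 90 [-0.72  0.26 -0.08  1.23  0.   -0.72]
A3 120 [-0.72  0.26 -0.08  1.23  0.   -1.25]
A3 150 [-0.72  0.26 -0.08  1.23  0.   -1.77]
A3 180 [-0.72  0.26 -0.08  1.23  0.   -2.29]
A3 210 [-0.72  0.26 -0.08  1.23  0.   -2.82]
A3 240 [-0.72  0.26 -0.08  1.23  0.    2.94]
A3 270 [-0.72  0.26 -0.08  1.23  0.    2.42]
B1 0 [-0.62  0.46 -0.07  1.04  0.    0.95]
B1 30 [-0.62  0.46 -0.07  1.04  0.    0.43]
B1 60 [-0.62  0.46 -0.07  1.04  0.   -0.1 ]
B1 90 [-0.62  0.46 -0.07  1.04  0.   -0.62]
B1 120 [-0.62  0.46 -0.07  1.04  0.   -1.14]
B1 150 [-0.62  0.46 -0.07  1.04  0.   -1.67]
B1 180 [-0.62  0.46 -0.07  1.04  0.   -2.19]
B1 210 [-0.62  0.46 -0.07  1.04  0.   -2.72]
B1 240 [-0.62  0.46 -0.07  1.04  0.    3.04]
B1 270 [-0.62  0.46 -0.07  1.04  0.    2.52]
(1, 1) [574. 307.] 0 [array([ 0.36,  0.53, -0.05,  1.  ,  0.  ,  1.84]), array([0.36, 0.44, 0.26, 1.4 , 0.  , 1.84])]
(1, 1) [574. 307.] 3 [array([ 0.36,
[... 868 characters left out ...]
0.5 ,  0.82,  0.  ,  1.77]), array([ 0.29,  0.12, -0.18,  1.27,  0.  ,  1.77])]
(-1, 0) [418. 210.] 3 [array([ 0.29,  0.26, -0.5 ,  0.82,  0.  , -1.38]), array([ 0.29,  0.12, -0.18,  1.27,  0.  , -1.38])]
(1, -1) [588. 143.] 0 [array([ 0.1 ,  0.46, -0.17,  0.94,  0.  ,  1.58]), array([0.1 , 0.36, 0.14, 1.35, 0.  , 1.58])]
(1, -1) [588. 143.] 3 [array([ 0.1 ,  0.46, -0.17,  0.94,  0.  , -1.56]), array([ 0.1 ,  0.36,  0.14,  1.35,  0.  , -1.56])]
(-1, -1) [425. 128.] 0 [array([ 0.1 ,  0.22, -0.55,  0.8 ,  0.  ,  1.58]), array([ 0.1 ,  0.08, -0.23,  1.26,  0.  ,  1.58])]
(-1, -1) [425. 128.] 3 [array([ 0.1 ,  0.22, -0.55,  0.8 ,  0.  , -1.56]), array([ 0.1 ,  0.08, -0.23,  1.26,  0.  , -1.56])]
```

```bash
cat > ops.py <<'E'
from fit import *
A=np.array([458,-293.5]);B=np.array([549.5,-290.3])
C=np.array([499.4,217.3]);YAW=np.radians(5.2)
M=np.array([[np.cos(YAW),-np.sin(YAW)],[np.sin(YAW),np.cos(YAW)]])
cell=lambda i,j:C+M@(82*np.array([i,j]))
G0,G1=down(np.radians(120)),down(np.radians(60)); QC=down(np.pi+YAW)
F=lambda:np.round(bot.read_force(),1)
def pick(p,k,squeeze=40):
    """twist-free cup k (1=bottom) of the stack at p; leaves it held, lifted"""
    z=42+50*(k-1)+16; hi=max(z+60,225)
    bot.grip(72)
    bot.reach([*p,hi],G0); f0=F()
    bot.line_to([*p,z],feed=150); bot.grip(0,squeeze)
    print("grip",bot.read_width().round(1),F()-f0)
    bot.line_to([*p,z+1.5],feed=20); print("ease",F()-f0)
    bot.reach([*p,z+1.5],G1); print("turned",F()-f0,np.round(bot.read_moment(),2))
    up=bot.line_to([*p,z+36],feed=60,stop_force=25); print("lift",up,F()-f0)
    if up: return False
    bot.line_to([*p,hi],feed=200); bot.wait(.2); print("free",F()-f0,bot.read_width().round(1),bot.read_clock())
    return True
def place(ij,h=44,orient=QC,openw=66):
    p=cell(*ij); bot.reach([*p,225],orient)
    bot.line_to([*p,h+14],feed=200)
    hit=bot.line_to([*p,h],feed=30,stop_force=5); print("down",hit,bot.read_tcp_pos().round(1))
    bot.grip(openw); bot.line_to([*p,225],feed=250); print(ij,"placed",bot.read_clock())
E
python3 - <<'E'
from ops import *
bot.movej([-.3,.14,.05,1.47,0,-1])
print(pick(A,3)); c,im=snap("scene","s1"); c,im2=snap("top","t1")
cv2.imwrite("pics/s1c.png",np.hstack([cv2.resize(im[100:300,230:470],(480,400)),cv2.resize(im2[120:260,270:430],(320,280)).repeat(1,0)[:400] if 0 else cv2.resize(im2[120:320,270:430],(320,400))])[:,:,::-1])
E
```

```text
Traceback (most recent call last):
  File "ops.py", line 14, in pick
    print("grip",bot.read_width().round(1),F()-f0)
                 ^^^^^^^^^^^^^^^^^^^^^^
AttributeError: 'float' object has no attribute 'round'
```

```bash
sed -i 's/bot.read_width().round(1)/round(bot.read_width(),1)/' ops.py
python3 - <<'E'
from ops import *
p,z,hi=A,158,225
print(round(bot.read_width(),1),F(),bot.read_tcp_pos().round(1))
f0=0
bot.line_to([*p,z+1.5],feed=20); print("ease",F()-f0)
bot.reach([*p,z+1.5],G1); print("turned",F()-f0,np.round(bot.read_moment(),2))
up=bot.line_to([*p,z+36],feed=60,stop_force=25); print("lift",up,F()-f0)
if not up:
    bot.line_to([*p,hi],feed=200); bot.wait(.2); print("free",F()-f0,bot.read_width(),bot.read_clock())
c,im=snap("scene"); c,im2=snap("top")
cv2.imwrite("pics/s1c.png",np.hstack([cv2.resize(im[100:300,230:470],(480,400)),cv2.resize(im2[120:320,270:430],(320,400))])[:,:,::-1])
E
```

```text
49.9 [-0.4  2.4  5.9] [ 458.4 -293.5  159.4]
ease [-0.2  0.6 -0.9]
turned [0.5 0.8 0.4] [ 0.01 -0.07  0.04]
lift False [-0.9  0.8 -1.8]
free [ 0.9 -0.7 -0.6] 50.210225914940935 15.2667
```

View pics/s1c.png

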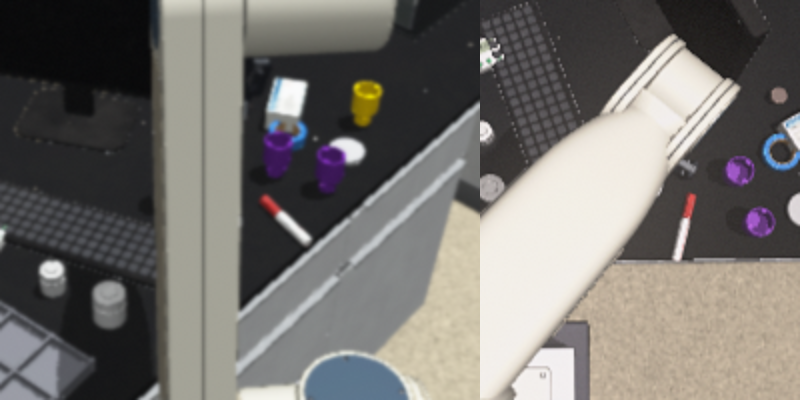

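The arm hides the stack in both fixed views, so I'll use the wrist camera.

Run:
```python
from ops import *
snap("wrist","w4")
bot.line_to([458,-200,225],feed=150); snap("wrist","w5"); print(F())
cv2.imwrite("pics/w45.png",cv2.resize(np.vstack([cv2.imread(f"pics/{f}.png") for f in("w4","w5")]),(480,600)))
```

```text
[ 0.4 -0.1 -1.1]
```

View pics/w45.png

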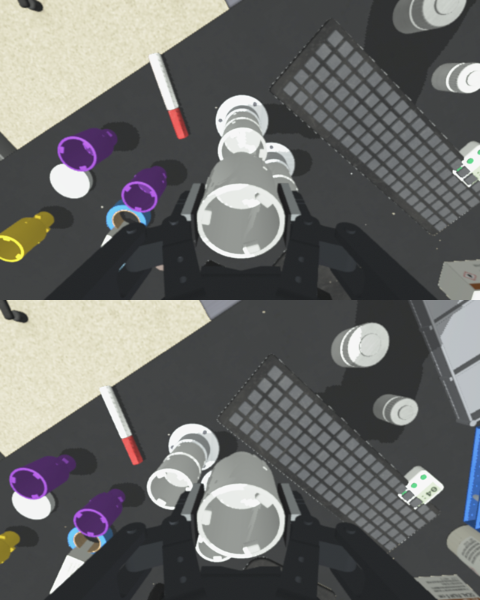

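w5 shows that a single cup is held at (240,510) and that stand A still has two cups. Now I'll place it.

Run:
```python
from ops import *
place((1,1)); 
p=cell(1,1); bot.reach([p[0],p[1]-60,225],QC); snap("wrist","w6")
```

```text
down True [574.  306.5  49. ]
(1, 1) placed 20.6583
```

View pics/w6.png

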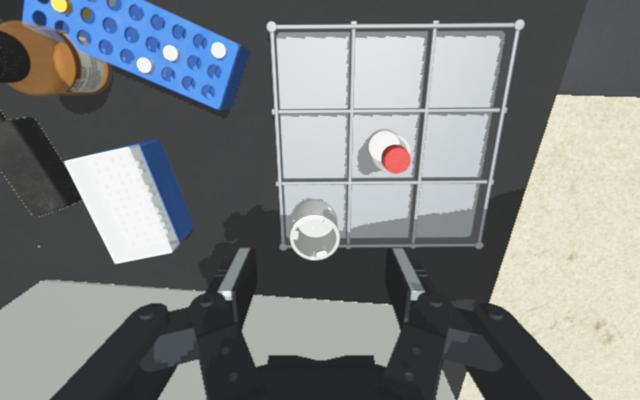

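The cup stands in its cell at (315,230). Next is B2, with an averaged weight check.

```bash
cat >> ops.py <<'E'
def F():
    v=[]
    for _ in range(12): v.append(bot.read_force()); bot.wait(.02)
    return np.round(np.mean(v,0),1)
E
python3 - <<'E'
from ops import *
if pick(B,2):
    bot.line_to([550,-200,225],feed=200); snap("wrist","w7")
    place((1,0))
E
```

```text
grip 51.3 [-1.6  0.9  6.2]
ease [ 0.1 -0.1 -0.4]
turned [-0.1  0.2  0.5] [0.02 0.05 0.05]
lift False [-0.2 -0.2 -1.4]
free [ 0.1 -0.1 -1.9] 51.2 28.4
down True [581.3 225.1  49.1]
(1, 0) placed 33.1417
```

View pics/w7.png

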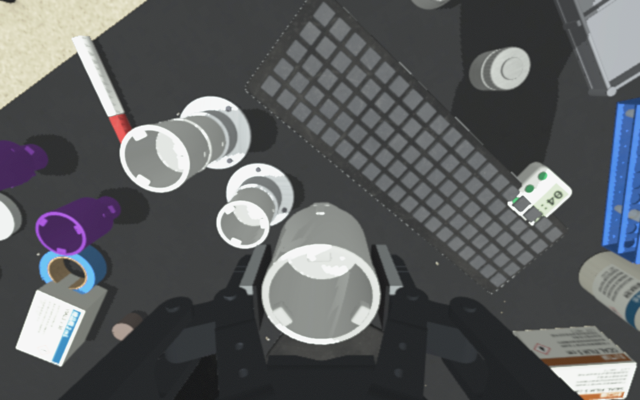

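Stand B has one cup left, A has two, and a single cup was carried. I'll do the rest, aborting if the weight or lift looks wrong.

Run:
```python
from ops import *
for i,(p,k,c) in enumerate(((A,2,(0,1)),(B,1,(-1,1)),(A,1,(-1,0)))):
    if not pick(p,k): print("STOP"); break
    bot.line_to([p[0],-200,225],feed=200); snap("wrist",f"w8{i}")
    place(c)
p=cell(0,0); bot.reach([p[0],p[1]-80,290],QC); snap("wrist","w9")
cv2.imwrite("pics/w89.png",cv2.resize(np.vstack([np.hstack([cv2.imread(f"pics/{f}.png") for f in r]) for r in(("w80","w81"),("w82","w9"))]),(800,500)))
```

```text
grip 49.7 [-1.5  2.2  5.6]
ease [-0.3 -0.2 -1.3]
turned [-0.7  0.7 -2. ] [0.14 0.02 0.04]
lift False [-0.1 -0.1 -1.4]
free [-0.3  0.  -1.7] 49.5 40.4667
down True [492.  299.2  48.6]
(0, 1) placed 45.4833
grip 52.6 [-1.   0.5  4.7]
ease [-0.1 -0.3 -1.6]
turned [ 2.6  3.3 -1.4] [ 0.98 -0.66  0.1 ]
lift False [-0.2 -0.1 -1.4]
free [-0.3 -0.2 -1.3] 52.5 53.5917
down True [411.2 291.9  49. ]
(-1, 1) placed 58.6083
grip 49.5 [-0.8  0.8  5.9]
ease [-0.  -0.2 -1.5]
turned [ 0.8  2.7 -1.8] [ 0.83 -0.23  0.04]
lift False [-0.2  0.  -1.5]
free [-0.4 -0.5 -1.6] 49.1 66.7083
down True [418.3 210.   48.6]
(-1, 0) placed 71.4333
```

View pics/w89.png

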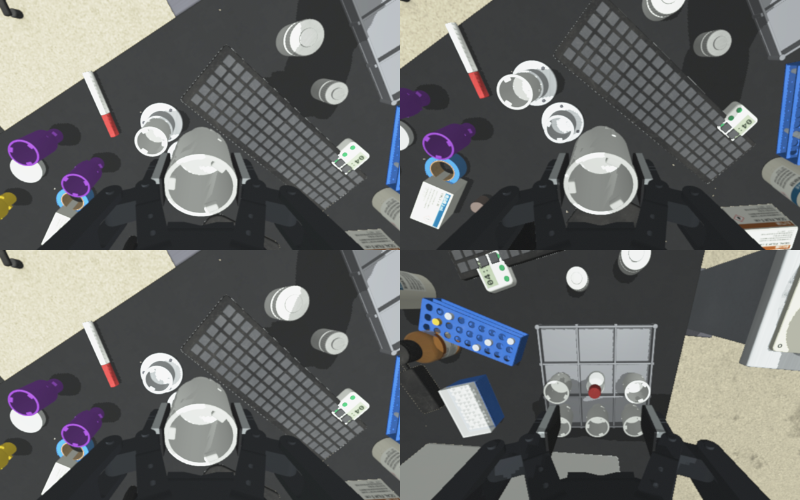

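All five cups stand in the crate and both stands are empty. The large jar has shifted between the wrist views, so I'll measure both jars again from two places.

Run:
```python
from ops import *
V=[]
for i,(p,a) in enumerate((([480,-80,300],np.pi),([440,0,300],np.pi/2))):
    bot.reach(p,down(a)); c,im=snap("wrist",f"j{i}"); V.append((c,im[:,:,::-1].copy()))
    for t in ("jar_1_mid","jar_2_mid"): print(t,[(at_z(c,d["point"],28).round().tolist(),round(d["p"],2)) for d in bot.recognise(t,"wrist")][:4])
def best(r,h,x0):
    S=lambda x:[(x[0],x[1],r,0,x[2] if len(x)>2 else h)]
    x,_=fit(V,S,x0,25); x,f=fit(V,S,list(x),17); print(x,f,[fit([k],S,list(x),17)[0] for k in V],fit(V,S,list(x)+[h],17))
best(20,50,[553,9])
c,im=V[0]
cv2.imwrite("pics/j01.png",cv2.resize(np.vstack([v[1] for v in V]),(480,600)))
```

```text
jar_1_mid [([556.0, 8.0, 28.0], 0.21)]
jar_2_mid [([555.0, 6.0, 28.0], 0.88), ([487.0, 276.0, 28.0], 0.22)]
jar_1_mid []
jar_2_mid [([547.0, 6.0, 28.0], 0.78), ([413.0, 316.0, 28.0], 0.21)]
[552.3   9.1] 613.0 [array([552.6,   7.7]), array([552.2,   9.1])] (array([552.5,   9.3,  46.3]), np.float64(604.0))
```

View pics/j01.png

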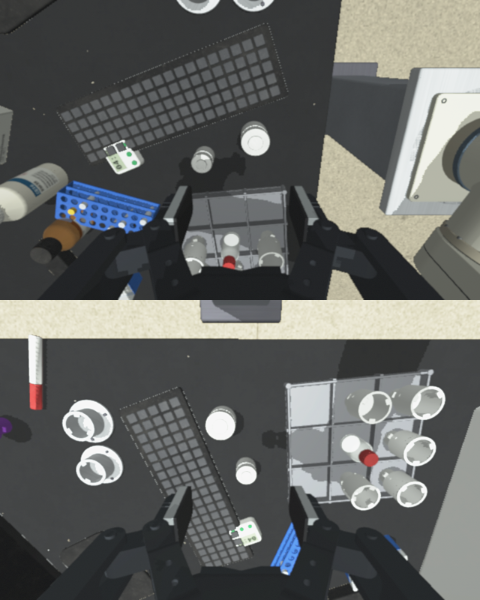

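```bash
cat >> ops.py <<'E'
def jar(p,tz,ij):
    bot.grip(72); bot.reach([*p,180],QC); f0=F()
    if bot.line_to([*p,tz],feed=120,stop_force=15): print("HIT",bot.read_tcp_pos()); return
    bot.grip(0,60); print("grip",round(bot.read_width(),1),F()-f0)
    bot.line_to([*p,225],feed=200); print("free",F()-f0,round(bot.read_width(),1))
    place(ij,h=tz+2)
E
sed -i 's/hit=bot.line_to(\[\*p,h\]/hit=bot.line_to([*p,h-1]/' ops.py
python3 - <<'E'
from ops import *
jar((552.3,9),24,(-1,-1))
V=[]
for i,(p,a) in enumerate((([480,-80,300],np.pi),([440,0,300],np.pi/2))):
    bot.reach(p,down(a)); c,im=snap("wrist",f"k{i}"); V.append((c,im[:,:,::-1].copy()))
x0=tri([(V[0][0],(340,177)),(V[1][0],(295,160))]); print(x0.round())
for h in (62,64):
    S=lambda x:[(x[0],x[1],26,0,x[2] if len(x)>2 else h)]
    x,_=fit(V,S,list(x0[:2]),25); x,f=fit(V,S,list(x),17); print(x,f,[fit([k],S,list(x),17)[0] for k in V],fit(V,S,list(x)+[h],17))
cv2.imwrite("pics/k01.png",cv2.resize(np.vstack([v[1] for v in V]),(480,600)))
print(bot.read_clock())
E
```

```text
grip 37.2 [-1.1  0.3  7. ]
free [ 0.1  0.1 -2.3] 37.0
down True [425.6 128.3  28.9]
(-1, -1) placed 83.5917
[451. -39.  11.]
[452.3 -36.4] 844.0 [array([452.8, -37.3]), array([452.3, -36.4])] (array([452.6, -36.6,  60. ]), np.float64(831.0))
[451.7 -36.6] 901.0 [array([452.5, -37.3]), array([451.6, -36.4])] (array([452.4, -36.7,  59.5]), np.float64(854.0))
86.1167
```

View pics/k01.png

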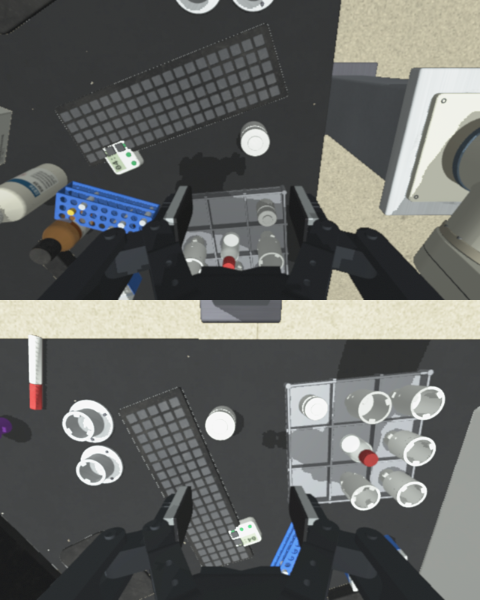

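The small jar stands in its corner cell, and the large jar is still at (452,-36.5), in agreement between both views. Now the large one.

Run:
```python
from ops import *
jar((452.3,-36.5),32,(1,-1))
bot.reach([420,0,320],down(np.pi/2)); snap("wrist","e0"); print(bot.read_clock(),bot.read_tcp_pos())
```

```text
grip 49.3 [-1.   0.9  8.5]
free [-0.2  0.2 -4.3] 48.8
down True [588.9 143.2  37.1]
(1, -1) placed 94.8917
96.175 [4.20286673e+02 1.80215382e-01 3.19277941e+02]
```

View pics/e0.png

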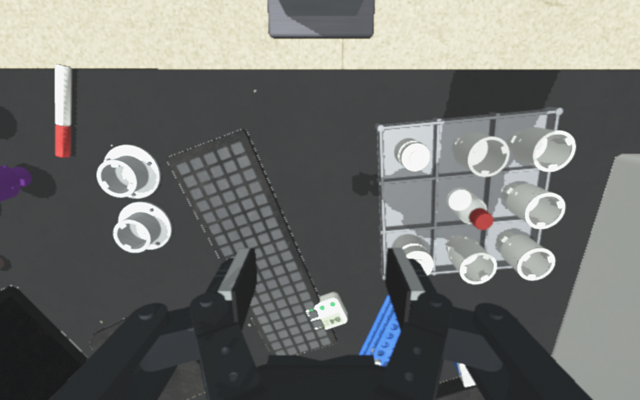

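Five cups, both jars and the bottle stand upright in separate cells, both stands at (128,175) and (142,227) are empty, and the gripper is clear. Handing in.

```bash
python3 -c "
from cell import bot
print(bot.job_done())"
```

```text
the job is handed in; nothing more can be done
None
```

I handed the job in at about 96 s: all five cups and both jars stand upright in their own crate cells, the bottle is still standing in its cell, and both stands are empty.

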